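Pull the crust-temperature sensor out over the large bun and hold it there

TASK

Slide the sensor carriage along its rail, with the boom still pushed in, until the boom is in line with the one large bun in the front row of the tray. Then squeeze the release in the boom's upright grip, pull the boom straight out past its first stop to its second stop, so that the sensor is over the middle of that bun, and finish while holding it there: a spring draws the boom back if it is let go. Leave the buns and the oil bottle where they are.

Things in the scene. Friction and masses are not known exactly. Their poses are not given: they have to be found in the camera images.
- station: the fixed sensor station: two level steel guide bars, 410 mm long, on a steel foot, on the far side of the tray. Origin on the work surface under the middle of the rail; its x axis points away from the tray (the boom extends along -x of the station), its y axis runs along the rail. It carries the carriage, boom and release.
- carriage (a joint): position of the carriage along the rail in m, 0 at the rail's middle, growing towards the station's +y, stops at -0.18 and +0.18. It slides with about 2 N of friction and stays where it is left. It is an aluminium block, 64 by 50 mm and 44 mm high, its top 98 mm above the surface, carrying the square grey sleeve (36 mm wide, 200 mm long) of the boom.
- boom (a joint): how far the telescopic boom is drawn out of the sleeve in m: 0 pushed in, first stop near 0.085, second stop (the end of its travel) 0.17. It extends along the station's -x. A return spring pulls it in with about 3 N when in, rising to about 7 N at the second stop. An internal latch catches it at 0 and at the first stop unless the release is kept squeezed; nothing latches it at the second stop.
- release (a joint): the squeeze release, a black paddle 18 mm wide and 48 mm high in the side of the grip that faces the station's +y; its middle is at the height of grip. 0 when free, where it stands 7 mm proud of the grip; pressed into the grip it reads up to 0.006; the latch is free beyond about 0.003. Fully in takes about 5 N. Pinching the grip from above, with one finger on the paddle and the other on the opposite side, squeezes it.
- grip (a point): middle of the upright grey grip at the front end of the boom, at the height to pinch it, 183 mm above the surface. The grip is a post 26 mm thick along the station's x and 28 mm wide along its y (35 mm with the free paddle), from 140 to 213 mm above the surface, open above and to both sides. The axes are those of the station. It moves with the boom and the carriage.
- sensor (a point): the lens on the underside of the sensor head, 28 mm across, straight below the grip at the front end of the boom, 82 mm above the surface. The axes are those of the station.
- tray: the fixed black baking tray, 240 mm by 340 mm, rim 24 mm high, floor 4 mm thick, lying square to the station on its -x side; origin under its middle. Front row of three buns on the side away from the station, one bun in the back row.
- bun_big_center (a point): the large round bread bun, 80 mm across and 54 mm high, in one of the three places of the front row; loose on the tray; point at its centre, half-way up. Its top is 58 mm above the surface, so the sensor passes 24 mm over it. Its axes are parallel to the station's.
- bun_a_center (a point): round bread bun, 56 mm across and 36 mm high, loose on the tray; point at its centre, half-way up. Bystander.
- bun_b_center (a point): round bread bun, 56 mm across and 36 mm high, loose on the tray; point at its centre, half-way up. Bystander.
- bun_c_center (a point): round bread bun, 56 mm across and 36 mm high, loose in the back row of the tray; point at its centre, half-way up. Bystander.
- oil_center (a point): a dark green glass oil bottle with a black cap, 56 mm across, 190 mm high, standing loose to the right of the tray; point at its centre, half-way up. Bystander.

How it is judged:
By the outcome, as a careful person would: the job done as asked, in the order asked, and still so for the second after the job is handed in, while the arm keeps its last pose, push and grip.
It also fails if it takes over 37 s, if anything falls off the work surface, if the arm or the gripper's body presses on something with over 40 N, if the wrist force passes 120 N, or if a joint passes its speed limit or range.

ROBOT

A 6-joint arm with a two-finger parallel gripper is mounted at the origin on the work surface. World frame = base frame: x ahead of the robot, y to its left, z up, the work surface at z = 0. Lengths are in m, angles in rad, forces in N, time in s.
With the tool pointing down it reaches from about 0.35 to 0.775 m from the base axis. Payload 7.3 kg.
Tool frame: the origin (TCP) lies on the centre line of the jaws, within the pads' length; the fingertips stand 11 mm ahead of it and the grasp point (between the pads) lies 8 mm behind it; z points along the fingers, y is the direction in which the jaws open and shut (so a half turn about z gives the same grasp; the last joint's range is limited). The gripper opens to 92 mm and grips with 3 to 60 N. Pads are 19 mm wide; open, the fingers measure 130 mm over their backs; the gripper's body (75 mm by 190 mm) begins 47 mm behind the grasp point.
Start: joints at [-1.465, 0.342, 1.524, -0, 1.275, -0.146], TCP at [0.131, -0.508, 0.238] pointing down, gripper open.
Joint ranges: [-2.53, 2.53], [-0.77, 2.02], [0.04, 2.7], [-1, 4.14], [0.28, 2.66], [-3.11, 3.11]. Speed limits (rad/s): [2.57, 2.57, 3.14, 3.14, 3.14, 3.14].

INTERFACE

Orientations are given as a unit quaternion [w, x, y, z].
In Python, from cell import * gives the robot as it stands.
- The arm moves only by the tool play_rows, never from a script. Its argument "motion" is a list of rows, each a list of 7 numbers: the shift along the tool's x, y, z scaled (see below), then the turn, a rotation vector about the tool's x, y, z scaled (see below), then the closure, from -1 (fully open) to 1 (shut), so that 0 is half open. A call has 1 to 20 rows; each row shifts and turns the commanded pose from where the row before left it, along the tool's axes as they then stand; what a row does not reach is not made up. The controller multiplies each number of a shift by 100 mm and each number of a turn by 45 degrees. A row lasts 1/8 s, in which the tool goes at most 62.5 mm and 10.7 degrees, less where a joint would pass 70% of its speed; a pose out of reach is approached as far as the arm can. A call with a number of a shift or a turn outside -1 to 1 is refused whole. A call with a gripper value outside its range is refused whole. The fingers move at their own pace and stop on an object; the grip force is fixed at half the most. Time passes only in rows, so rows that do not move let the fingers close. It gives the time, the measured TCP pose, the force and the opening at its end, in the units of the state.
- observe(): the state, without advancing time (a new reading comes with each control period).
- camera(name): name is "side" or "top" or "wrist"; returns a dict with "color" (400x640x3 uint8, red, green, blue), "z_map" (400x640 float32, m along the optical axis (not along the pixel's ray), 0 where there is no reading), "fx", "fy", "cx", "cy" (pixels), "D" ([k1, k2, p1, p2, k3] as OpenCV has them; the pictures are not rectified), "R" (3x3) and "t" (3): a world point X has camera coordinates R X + t. Camera axes: x right, y down, z forward; pixel columns grow to the right and rows downward; lengths in m; the calibration is good to about 2 mm. A picture is of the moment at which its call begins.
- sign_off(): hands the job in, once; it reports no verdict.
The state is a dict: "clock": time; "qpos": joint angles; "dq": joint speeds; "joint_efforts": joint torques, N m; "tcp_pos": TCP position; "eef_rot": TCP orientation; "contact_force": force on the tool from outside, world axes, zero at the start; "torque": the same for the moment, N m; "opening": finger opening in m.
Only numpy, scipy, OpenCV 4.12 (cv2) and the standard library are available. Lean on these libraries where they do the work, as an engineer would, in place of code of your own. Each camera call takes 0.05 s, during which the arm holds its last target.

## Working session

There is one attempt and no reset: what is moved stays moved. The work goes in short steps, Python scripts to look and compute and a tool call to move; the robot and the scene stay as the last step left them, time stands still between calls to the robot, and variables do not carry over. Pictures are saved under pics/ and viewed, and the job is handed in when it is done.

Besides the shell and the picture viewer there is one more tool, called after "Request:" as name(argument=value, ...) on one line, values as JSON. play_rows: Moves the arm, as the interface text tells. Shifts and turns lie within -1 to 1; 1 stands for 100 mm of shift or 45 degrees of turn. Its arguments: {"type":"object","properties":{"motion":{"type":"array"}},"required":["motion"]}

```bash
mkdir -p pics; python3 - <<'E'
from cell import *
import cv2,numpy as np
s=observe();print(s)
for n in ["side","top","wrist"]:
    c=camera(n);cv2.imwrite(f"pics/{n}0.png",c["color"][:,:,::-1]);np.savez(f"{n}0.npz",**c)
    print(n,c["fx"],c["fy"],c["cx"],c["cy"],c["D"],c["R"],c["t"])
E
```

```text
{'clock': 0.0, 'qpos': array([-1.46499852e+00,  3.42691294e-01,  1.52504527e+00,  1.65423493e-05,
        1.27536629e+00, -1.45978924e-01]), 'dq': array([-3.90390672e-04, -6.93008916e-04, -9.08375235e-04, -2.01826373e-03,
        2.28643303e-05, -5.12031483e-04]), 'joint_efforts': array([-1.29796455e-03, -4.31247103e+01, -2.44223410e+01,  7.15252245e-02,
        5.58954547e-02, -1.22830161e-04]), 'tcp_pos': array([ 0.13078568, -0.50804233,  0.23705139]), 'eef_rot': array([-7.54789833e-04,  9.92086539e-01,  1.25553688e-01,  2.30788083e-05]), 'contact_force': array([-0.68954953, -0.73610387,  0.51396712]), 'torque': array([-0.0171051 ,  0.0048273 , -0.01144549]), 'opening': 0.09200765154532398}
side 422.30748861543105 422.30748861543105 319.55571822639286 202.96691414498704 [0.01498727 0.         0.         0.         0.        ] [[ 0.99832236 -0.05707052 -0.00976874]
 [-0.04877793 -0.73807222 -0.67295624]
 [ 0.03119593  0.67230376 -0.73961778]] [-0.60409552 -0.02736036  1.05012248]
top 399.51790930260285 399.51790930260285 309.8241508948714 196.19762353177504 [-0.03403529  0.          0.          0.          0.        ] [[ 0.02343279 -0.99864833 -0.0463941 ]
 [-0.99648596 -0.01959884 -0.08143472]
 [ 0.08041538  0.04813931 -0.9955983 ]] [-0.17344559  0.58706423  0.80485478]
wrist 329.9794127332927 329.9794127332927 322.2307299119086 203.0775653906739 [-0.06742451  0.          0.          0.          0.        ] [[ 0.25017946 -0.9681974  -0.00200995]
 [-0.92378849 -0.23932482  0.29889541]
 [-0.28987078 -0.07292073 -0.95428376]] [-0.52372407 -0.0386224   0.39186306]
```

View pics/side0.png

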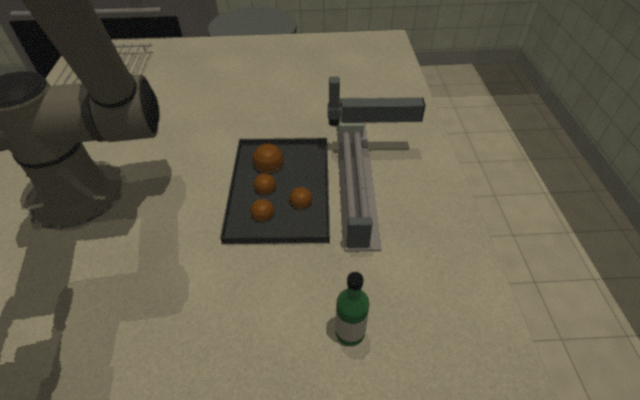

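View pics/top0.png

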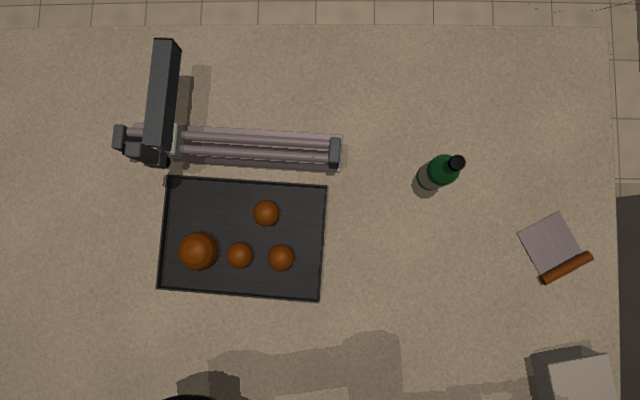

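The side and top views show the carriage near the left (+y) end of the rail: sleeve at top px (162,95), grip at about (152,152). The big bun is in the left front place at top px (198,251), and the bottle is at (440,172). Next I measure these.

```bash
cat > h.py <<'E'
import cv2,numpy as np
def cloud(c):
    z=np.array(c["z_map"]);K=np.array([[c["fx"],0,c["cx"]],[0,c["fy"],c["cy"]],[0,0,1.]])
    v,u=np.mgrid[0:400,0:640]
    p=cv2.undistortPoints(np.stack([u,v],-1).reshape(-1,1,2).astype(float),K,np.array(c["D"])).reshape(400,640,2)
    P=np.dstack([p[...,0]*z,p[...,1]*z,z]);X=(P-np.array(c["t"]))@np.array(c["R"])
    X[z==0]=np.nan
    return X
E
python3 - <<'E'
from h import *
for n in ["top","side"]:
    c=np.load(n+"0.npz");X=cloud(c);hsv=cv2.cvtColor(c["color"],cv2.COLOR_RGB2HSV)
    m=((hsv[...,0]<14)&(hsv[...,1]>170)&(hsv[...,2]>50)).astype(np.uint8)
    k,l,st,ce=cv2.connectedComponentsWithStats(m)
    for i in range(1,k):
        if st[i,4]<60: continue
        P=X[l==i];P=P[np.isfinite(P[:,0])]
        zt=np.percentile(P[:,2],98);Q=P[P[:,2]>0.008]
        # sphere-ellipsoid extents
        print(n,ce[i].round(),st[i,4],"top",zt.round(4),"min",np.percentile(Q,1,axis=0).round(4),"max",np.percentile(Q,99,axis=0).round(4))
        a=.04 if st[i,4]>800 or (n=="side" and st[i,4]>600) else .028
        b=.027 if a==.04 else .018
        from scipy.optimize import least_squares
        f=lambda q:np.sqrt(((Q[:,:2]-q[:2])**2).sum(1)/a**2+(Q[:,2]-q[2])**2/b**2)-1
        r=least_squares(f,[*Q[:,:2].mean(0),.03],loss="soft_l1",f_scale=.05);print("  ell",r.x.round(4),np.abs(r.fun).mean().round(3))
    # high points
    for lo,hi in [(.05,.075),(.075,.105),(.105,.135),(.135,.16),(.16,.205),(.205,.22)]:
        M=(X[...,2]>lo)&(X[...,2]<hi)&(X[...,0]>.45)&(hsv[...,1]<150)&(X[...,1]>-.25)
        P=X[M]
        if len(P)>10:print(n,lo,hi,len(P),np.percentile(P,2,axis=0).round(3),np.percentile(P,98,axis=0).round(3))
E
```

```text
top [567. 267.] 348 top 0.0245 min [ 0.4278 -0.7284  0.0118] max [ 0.4888 -0.6324  0.0246]
  ell [ 0.4676 -0.6758  0.0295] 0.407
top 0.05 0.075 1078 [ 0.653 -0.197  0.059] [0.714 0.209 0.075]
top 0.075 0.105 2989 [ 0.655 -0.215  0.075] [0.759 0.225 0.103]
top 0.105 0.135 852 [0.631 0.095 0.106] [0.864 0.125 0.135]
top 0.135 0.16 2509 [0.635 0.096 0.137] [0.866 0.136 0.152]
top 0.16 0.205 229 [0.634 0.11  0.161] [0.658 0.131 0.204]
top 0.205 0.22 294 [0.634 0.11  0.206] [0.659 0.143 0.216]
side 0.05 0.075 761 [ 0.652 -0.221  0.052] [0.715 0.099 0.075]
side 0.075 0.105 1568 [ 0.647 -0.22   0.075] [0.833 0.12  0.104]
side 0.105 0.135 937 [0.636 0.093 0.106] [0.866 0.114 0.134]
side 0.135 0.16 1169 [0.638 0.094 0.136] [0.865 0.135 0.154]
side 0.16 0.205 178 [0.636 0.107 0.162] [0.66  0.114 0.204]
side 0.205 0.22 93 [0.636 0.107 0.206] [0.66  0.135 0.215]
```

```bash
python3 - <<'E'
import cv2
a=cv2.imread("pics/top0.png");cv2.imwrite("pics/topz.png",cv2.resize(a[20:220,90:350],None,fx=3,fy=3))
a=cv2.imread("pics/side0.png");cv2.imwrite("pics/sidez.png",cv2.resize(a[60:260,210:450],None,fx=3,fy=3))
E
```

```text
(no output)
```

View pics/topz.png

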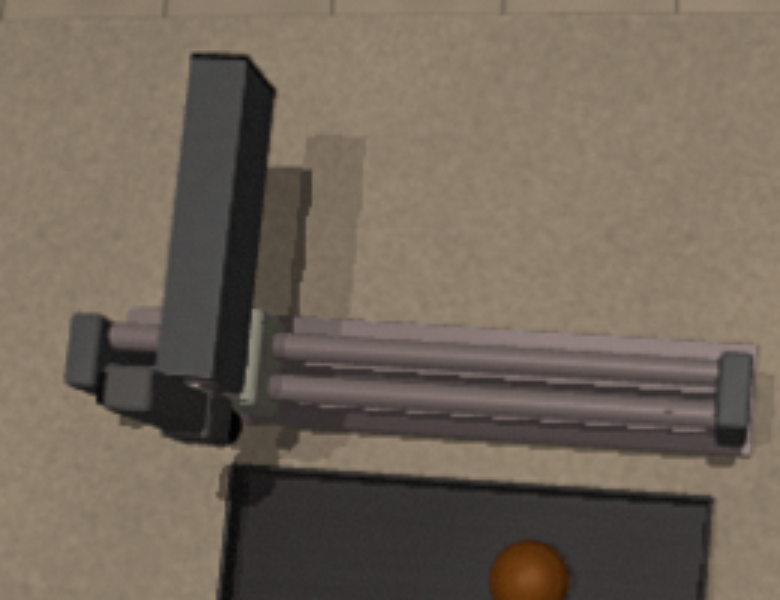

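View pics/sidez.png

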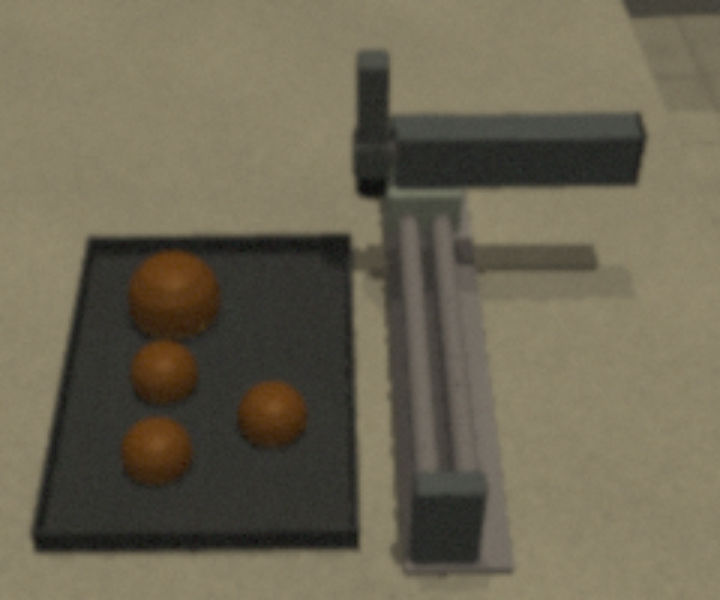

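```bash
python3 - <<'E'
from h import *
from scipy.optimize import least_squares
for n in ["top","side"]:
    c=np.load(n+"0.npz");X=cloud(c);hsv=cv2.cvtColor(c["color"],cv2.COLOR_RGB2HSV)
    m=((hsv[...,0]<20)&(hsv[...,1]>150)&(hsv[...,2]>50)&(X[...,0]>.3)&(X[...,1]>-.3)&(X[...,2]>.008)).astype(np.uint8)
    k,l,st,ce=cv2.connectedComponentsWithStats(m)
    for i in range(1,k):
        if st[i,4]<100: continue
        Q=X[l==i];big=Q[:,2].max()>.048
        a,b=(.04,.027) if big else (.028,.018)
        zc=.004+b
        f=lambda q:np.sqrt(((Q[:,:2]-q[:2])**2).sum(1)/a**2+((Q[:,2]-q[2])/b)**2)-1
        r=least_squares(f,[*Q[:,:2].mean(0),zc],loss="soft_l1",f_scale=.05);print(n,ce[i].round(),st[i,4],big,"ell",r.x.round(4),np.abs(r.fun).mean().round(3),"top",Q[:,2].max().round(3), "mean of top", Q[Q[:,2]>Q[:,2].max()-.012].mean(0).round(4))
    def rect(lab,M):
        P=X[M][:,:2].astype(np.float32)
        (cx,cy),(w,h),a=cv2.minAreaRect(P*1000);print(n,lab,len(P),round(cx,1),round(cy,1),round(w,1),round(h,1),round(a,2))
    g=(hsv[...,1]<150)&(X[...,1]>-.3)&(X[...,0]>.3)
    M=g&(X[...,2]>.144)&(X[...,2]<.158)&(X[...,0]>.675);M=cv2.erode(M.astype(np.uint8),np.ones((3,3)))>0
    rect("sleeve top",M)
    P=X[M];xb=np.linspace(.69,.85,9)
    mid=[]
    for x0,x1 in zip(xb[:-1],xb[1:]):
        q=P[(P[:,0]>x0)&(P[:,0]<x1)]; mid.append([(x0+x1)/2,(q[:,1].min()+q[:,1].max())/2])
    mid=np.array(mid);pf=np.polyfit(mid[:,0],mid[:,1],1);print(" sleeve slope",pf,"z",P[:,2].mean())
    rect("grip top",g&(X[...,2]>.207)&(X[...,2]<.222)&(X[...,0]>.6))
    rect("all station",g&(X[...,2]>.055)&(X[...,2]<.11)&(X[...,0]>.64)&(X[...,0]<.76))
    # tray
    T=(hsv[...,2]<65)&(X[...,0]>.3)&(X[...,0]<.66)&(X[...,1]>-.3)&(X[...,1]<.25)&(X[...,2]<.035)&(X[...,2]>.015)
    k,l,st,ce=cv2.connectedComponentsWithStats(T.astype(np.uint8));j=1+np.argmax(st[1:,4]);rect("tray",l==j)
    B=(hsv[...,2]<110)&(X[...,0]>.6)&(X[...,1]<-.2)&(X[...,2]>.02)&(X[...,0]<.8)&(X[...,2]<.2)
    print("bottle",np.nanpercentile(X[B],[5,95],axis=0).round(3))
E
```

```text
top [266. 213.] 527 False ell [ 0.5537 -0.0692  0.0224] 0.054 top 0.044 mean of top [ 0.5538 -0.0712  0.0372]
top [197. 250.] 1120 True ell [0.4727 0.0693 0.0312] 0.043 top 0.061 mean of top [0.4736 0.066  0.0551]
top [239. 255.] 536 False ell [ 0.4657 -0.0163  0.0222] 0.054 top 0.044 mean of top [ 0.4664 -0.0187  0.0371]
top [281. 257.] 541 False ell [ 0.4624 -0.1022  0.0224] 0.051 top 0.044 mean of top [ 0.463  -0.1032  0.0373]
top sleeve top 1719 773.2 116.8 34.3 192.0 86.93
 sleeve slope [-0.05287735  0.15742034] z 0.1488345181593656
top grip top 278 647.4 126.2 33.6 26.5 84.1
top all station 4047 702.9 6.8 119.1 451.7 1.67
top tray 1285 503.6 -20.4 339.0 239.1 87.18
bottle [[ 0.611 -0.417  0.04 ]
 [ 0.686 -0.204  0.191]]
side [267. 157.] 646 True ell [0.4743 0.0698 0.0304] 0.047 top 0.06 mean of top [0.4752 0.0619 0.0543]
side [264. 183.] 337 False ell [ 0.4675 -0.0165  0.0219] 0.061 top 0.043 mean of top [ 0.4686 -0.0242  0.0365]
side [300. 197.] 347 False ell [ 0.5552 -0.0693  0.0219] 0.054 top 0.042 mean of top [ 0.5556 -0.0784  0.0359]
side [262. 210.] 373 False ell [ 0.4644 -0.1024  0.0217] 0.057 top 0.042 mean of top [ 0.4657 -0.1105  0.0363]
side sleeve top 563 772.7 114.8 35.4 189.1 86.58
 sleeve slope [-0.0482068  0.1518713] z 0.14825091479580402
side grip top 84 648.0 121.4 24.9 27.5 1.37
side all station 2253 680.9 0.7 443.6 118.4 79.53
side tray 833 505.5 -21.9 342.6 237.3 87.01
bottle [[ 0.615 -0.437  0.031]
 [ 0.691 -0.214  0.188]]
```

Request:
play_rows(motion=[[0,0,-0.25,0,0,0.192,-1],[0,0,-0.25,0,0,0.192,-1],[0.3,-0.41,0,0,0,0,-1],[0.3,-0.41,0,0,0,0,-1],[0.3,-0.41,0,0,0,0,-1],[0.3,-0.41,0,0,0,0,-1],[0.3,-0.41,0,0,0,0,-1],[0.3,-0.41,0,0,0,0,-1],[0.3,-0.41,0,0,0,0,-1],[0.3,-0.41,0,0,0,0,-1],[0.3,-0.41,0,0,0,0,-1],[0.3,-0.41,0,0,0,0,-1],[0.3,-0.41,0,0,0,0,-1],[0.3,-0.41,0,0,0,0,-1],[0.3,-0.41,0,0,0,0,-1],[0.3,-0.41,0,0,0,0,-1],[0.3,-0.41,0,0,0,0,-1],[0.3,-0.41,0,0,0,0,-1],[0,0,0,0,0,0,-1]])

```text
clock: 2.52
tcp_pos: [0.6437, 0.1258, 0.2855]
eef_rot: [-0.0, 1.0, -0.023, -0.001]
contact_force: [-0.6, 0.2, 0.2]
opening: 0.0916
```

```bash
python3 - <<'E'
from cell import *
import cv2,numpy as np
from h import *
s=observe();print(s["clock"],s["tcp_pos"],s["eef_rot"],s["qpos"],s["contact_force"])
for n in ["wrist","top"]:
    c=camera(n);cv2.imwrite(f"pics/{n}1.png",c["color"][:,:,::-1]);np.savez(f"{n}1.npz",**c)
c=np.load("wrist1.npz");X=cloud(c)
M=(X[...,2]>.2)&(X[...,2]<.222)&(X[...,0]>.6)&(X[...,0]<.7)&(X[...,1]>.05)&(X[...,1]<.2);P=X[M]
print(len(P));
if len(P): print(cv2.minAreaRect((P[:,:2]*1000).astype(np.float32)),P[:,2].mean())
E
```

```text
2.525 [0.6437331  0.12577107 0.28547448] [-1.68022253e-04  9.99732390e-01 -2.31035249e-02 -1.16114750e-03] [7.59358102e-02 5.71539704e-01 1.02457400e+00 5.64174587e-04
 1.54775664e+00 1.69292969e+00] [-0.57724569  0.19369934  0.22785449]
1694
((647.0928955078125, 126.32942199707031), (35.012794494628906, 26.056365966796875), 87.581298828125) 0.21142247129986444
```

View pics/wrist1.png

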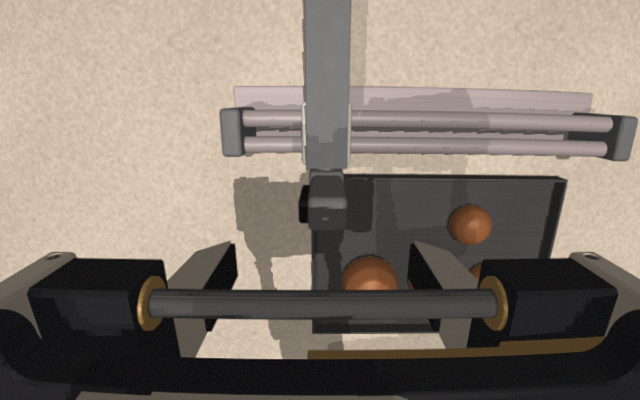

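Wrist view: grip at px (327,200) with the black paddle on its left (+y) side at (305,205), midway between the open fingers. The cloud puts grip plus paddle at (647.1, 126.3) mm. I descend astride it.

Request:
play_rows(motion=[[0.033,-0.005,0,0,0,0.005,-1],[0,0,0.3,0,0,0,-1],[0,0,0.3,0,0,0,-1],[0,0,0.3,0,0,0,-1],[0,0,0.2,0,0,0,-1],[0,0,0,0,0,0,0],[0,0,0,0,0,0,0],[0,0,0,0,0,0,0],[0,0,0,0,0,0,0]])

```text
clock: 3.75
tcp_pos: [0.6465, 0.1232, 0.1786]
eef_rot: [-0.0, 1.0, -0.027, 0.001]
contact_force: [0.6, 0.1, -0.6]
opening: 0.0565
```

```bash
python3 - <<'E'
from cell import *
import cv2,numpy as np
from h import *
s=observe();print(s["clock"],s["tcp_pos"],s["eef_rot"],s["contact_force"],s["opening"])
for n in ["wrist","side"]:
    c=camera(n);cv2.imwrite(f"pics/{n}2.png",c["color"][:,:,::-1]);np.savez(f"{n}2.npz",**c)
E
```

```text
3.75 [0.64651684 0.12316101 0.17861689] [-3.50486036e-05  9.99637997e-01 -2.68943724e-02  7.52690455e-04] [ 0.60640865  0.06909323 -0.5816228 ] 0.056500363929411504
```

View pics/wrist2.png

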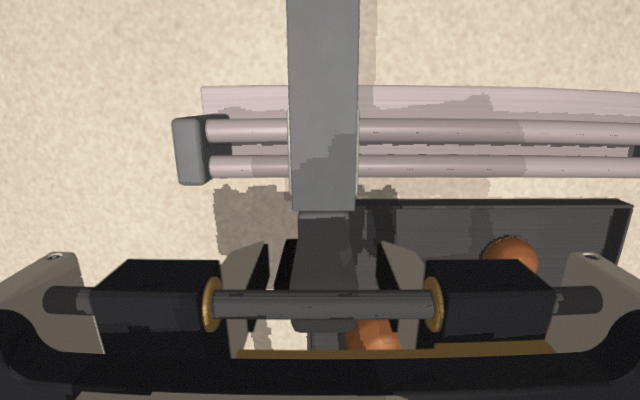

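Request:
play_rows(motion=[[0,0,0.03,0,0,0,0],[0,0,0,0,0,0,0],[0,0.08,0,0,0,0,0],[0,0.08,0,0,0,0,0],[0,0.08,0,0,0,0,0],[0,0.08,0,0,0,0,0],[0,0.08,0,0,0,0,0],[0,0.08,0,0,0,0,0],[0,0.06,0,0,0,0,0],[0,0.04,0,0,0,0,0],[0,0,0,0,0,0,0],[0,0,0,0,0,0,0]])

```text
clock: 5.35
tcp_pos: [0.6433, 0.065, 0.175]
eef_rot: [0.0, 1.0, -0.027, 0.0]
contact_force: [0.6, 0.5, 0.1]
opening: 0.046
```

```bash
cat > m.py <<'E'
from cell import *
import cv2,numpy as np,sys
from h import *
tag=sys.argv[1]
s=observe();print(s["clock"],s["tcp_pos"],s["eef_rot"],s["contact_force"],s["opening"])
a=-.0506;ex=np.array([np.cos(a),np.sin(a)]);ey=np.array([-np.sin(a),np.cos(a)])
p=s["tcp_pos"][:2];print("tcp stn",p@ex,p@ey)
for n in ["wrist","top","side"]:
    c=camera(n);cv2.imwrite(f"pics/{n}{tag}.png",c["color"][:,:,::-1]);X=cloud(c)
    hsv=cv2.cvtColor(c["color"],cv2.COLOR_RGB2HSV)
    sx=X[...,:2]@ex;sy=X[...,:2]@ey
    # sleeve mid per x-slice
    M=(X[...,2]>.143)&(X[...,2]<.158)&(sx>.68)&(sx<.87)&(sy>-.1)&(sy<.25)
    if M.sum()>50:
        r=[]
        for x0 in np.arange(.69,.85,.01):
            q=sy[M&(sx>x0)&(sx<x0+.01)]
            if len(q)>6:r.append([x0,q.min(),q.max()])
        if len(r): r=np.array(r);print(n,"sleeve y",np.median(r[:,1]).round(4),np.median(r[:,2]).round(4),"mid",np.median(r[:,1:].mean(1)).round(4),"slope",np.polyfit(r[:,0],r[:,1:].mean(1),1)[0].round(4),"x range",sx[M].min().round(4),sx[M].max().round(4))
    m=((hsv[...,0]<20)&(hsv[...,1]>130)&(hsv[...,2]>40)&(X[...,0]>.38)&(X[...,1]>.02)&(X[...,1]<.13)&(X[...,0]<.55)&(X[...,2]>.01)&(X[...,2]<.065))
    from scipy.optimize import least_squares
    Q=X[m]
    if len(Q)>80:
        f=lambda q:np.sqrt(((Q[:,:2]-q[:2])**2).sum(1)/.04**2+((Q[:,2]-q[2])/.027)**2)-1
        r=least_squares(f,[.473,.07,.031],loss="soft_l1",f_scale=.05).x
        print(n,"bun",len(Q),r.round(4),"stn",(r[:2]@ex).round(4),(r[:2]@ey).round(4))
E
python3 m.py 3
```

```text
5.35 [0.64328468 0.06502473 0.1749617 ] [ 2.55838110e-04  9.99638128e-01 -2.68970676e-02  3.09816261e-04] [0.58001482 0.49773066 0.05525651] 0.046002498426681186
tcp stn 0.6391724897958624 0.09747782447463729
wrist sleeve y 0.0812 0.1171 mid 0.0991 slope 0.0028 x range 0.68 0.7667
wrist bun 1016 [0.4688 0.0677 0.0324] stn 0.4648 0.0913
top sleeve y 0.0814 0.1182 mid 0.0998 slope 0.0034 x range 0.6996 0.8639
top bun 1174 [0.4729 0.0691 0.031 ] stn 0.4688 0.0929
side sleeve y 0.0796 0.1172 mid 0.0983 slope -0.0087 x range 0.6801 0.8639
side bun 674 [0.4744 0.0697 0.0305] stn 0.4702 0.0936
```

```bash
sleep 3
```

```text
(no output)
```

View pics/wrist3.png

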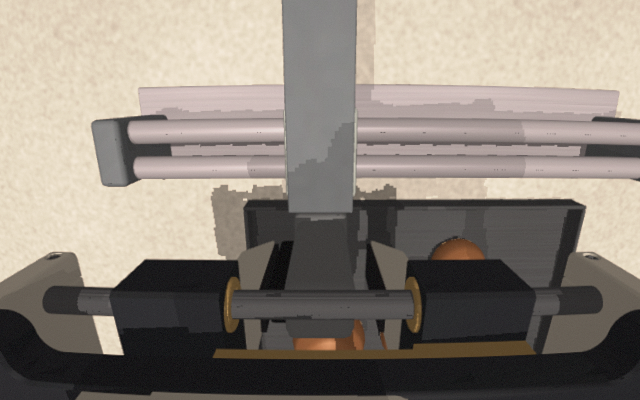

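View pics/top3.png

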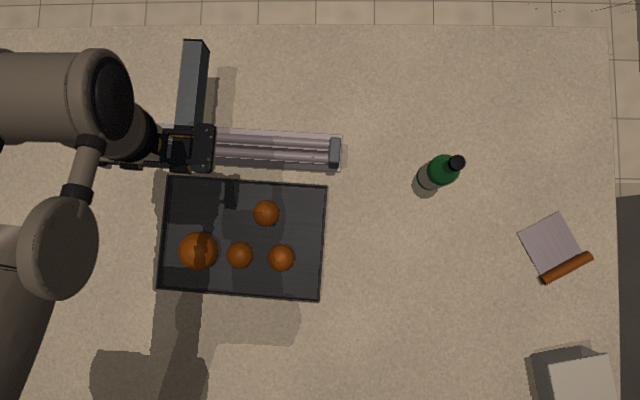

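The wrist and top views show the grip (wrist px about (320,250)) between the pads, with the left pad against the paddle. The sleeve axis is at station-y 0.0993 and the bun at 0.093, so I push about 6 mm more.

Request:
play_rows(motion=[[0,0.032,0,0,0,0,0],[0,0.032,0,0,0,0,0],[0,0,0,0,0,0,0],[0,0,0,0,0,0,0]])

```text
clock: 6.0
tcp_pos: [0.6427, 0.0585, 0.1747]
eef_rot: [0.0, 1.0, -0.027, -0.0]
contact_force: [-0.2, 0.4, -0.2]
opening: 0.0459
```

```bash
python3 m.py 4
```

```text
6.0 [0.6427388  0.0585494  0.17468654] [ 2.65223016e-04  9.99637081e-01 -2.69376115e-02 -1.22944716e-05] [-0.18095823  0.43078439 -0.22074338] 0.045892472105846564
tcp stn 0.6389548197291545 0.0909831648604398
wrist sleeve y 0.0754 0.1114 mid 0.0934 slope 0.0011 x range 0.68 0.7665
wrist bun 927 [0.4683 0.0678 0.0328] stn 0.4642 0.0914
top sleeve y 0.0757 0.1123 mid 0.094 slope 0.0024 x range 0.694 0.8639
top bun 1177 [0.4729 0.0691 0.031 ] stn 0.4688 0.0929
side sleeve y 0.0743 0.1117 mid 0.0928 slope 0.0041 x range 0.6801 0.864
side bun 680 [0.4743 0.0696 0.0305] stn 0.4702 0.0935
```

Carriage aligned within about 1 mm. Centre the jaws on the grip and pinch.

Request:
play_rows(motion=[[0.015,-0.029,0,0,0,0,0],[0,0,0,0,0,0,0.3],[0,0,0,0,0,0,0.3],[0,0,0,0,0,0,1],[0,0,0,0,0,0,1],[0,0,0,0,0,0,1],[0,0,0,0,0,0,1]])

```text
clock: 7.02
tcp_pos: [0.6445, 0.0615, 0.1747]
eef_rot: [0.0, 1.0, -0.027, 0.0]
contact_force: [2.2, -1.2, -0.7]
opening: 0.0288
```

```bash
python3 m.py 5
```

```text
7.025 [0.64445371 0.06151295 0.17465843] [ 1.23506547e-04  9.99637646e-01 -2.69176168e-02  5.55359079e-05] [ 2.20227584 -1.22935408 -0.7075269 ] 0.02876258166719959
tcp stn 0.6405176466105256 0.0940296615430671
wrist sleeve y 0.076 0.1121 mid 0.0941 slope 0.003 x range 0.68 0.7679
wrist bun 661 [0.4653 0.068  0.0344] stn 0.4613 0.0914
top sleeve y 0.0764 0.1129 mid 0.0947 slope 0.0328 x range 0.6811 0.8631
top bun 1179 [0.473 0.069 0.031] stn 0.4689 0.0928
side sleeve y 0.0751 0.1124 mid 0.0936 slope -0.0026 x range 0.68 0.8639
side bun 681 [0.4741 0.0695 0.0303] stn 0.47 0.0933
```

Request:
play_rows(motion=[[0,0.007,0,0,0,0,1],[0,0,0,0,0,0,1],[-0.06,0,0,0,0,0,1],[-0.12,0.001,0,0,0,0,1],[-0.12,0,0,0,0,0,1],[-0.12,0.001,0,0,0,0,1],[-0.12,0,0,0,0,0,1],[-0.12,0.001,0,0,0,0,1],[-0.12,0,0,0,0,0,1],[-0.12,0.001,0,0,0,0,1],[-0.12,0,0,0,0,0,1],[-0.12,0.001,0,0,0,0,1],[-0.12,0,0,0,0,0,1],[-0.12,0.001,0,0,0,0,1],[-0.12,0,0,0,0,0,1],[-0.12,0.001,0,0,0,0,1],[-0.06,0,0,0,0,0,1],[-0.02,0,0,0,0,0,1],[0,0,0,0,0,0,1],[0,0,0,0,0,0,1]])

```text
clock: 9.68
tcp_pos: [0.4751, 0.0696, 0.1746]
eef_rot: [-0.0, 1.0, -0.027, 0.001]
contact_force: [6.8, 1.3, -7.0]
opening: 0.0287
```

```bash
python3 m.py 6
```

```text
9.675 [0.47508392 0.06958923 0.17464037] [-1.65358381e-04  9.99638737e-01 -2.68584597e-02  9.95269977e-04] [ 6.83638412  1.26042726 -7.04314279] 0.028737329328871488
tcp stn 0.4709561394732005 0.09352914722450367
wrist bun 2294 [0.4703 0.0675 0.0306] stn 0.4663 0.0912
top sleeve y 0.0758 0.1124 mid 0.0942 slope 0.0056 x range 0.6801 0.8638
top bun 299 [0.4722 0.0686 0.0286] stn 0.4682 0.0924
side sleeve y 0.0739 0.1118 mid 0.0932 slope 0.0072 x range 0.68 0.8639
side bun 654 [0.4745 0.0695 0.0305] stn 0.4703 0.0934
```

```bash
sleep 3
```

```text
(no output)
```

View pics/side6.png

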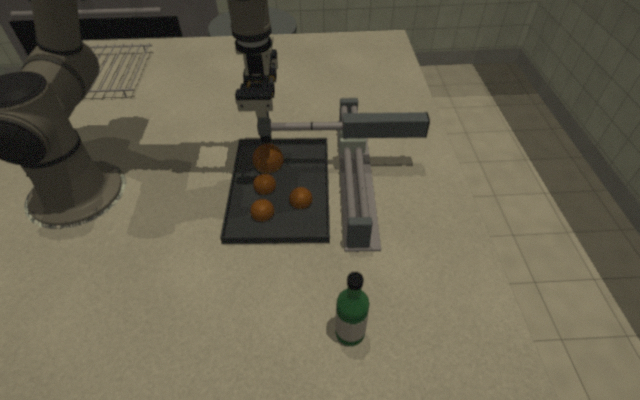

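View pics/wrist6.png

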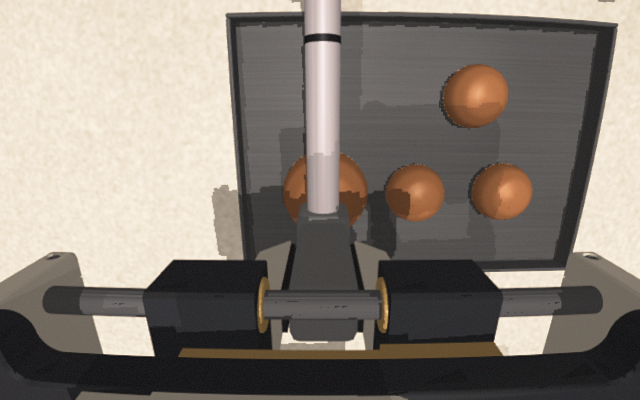

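The boom is out about 169.6 mm, with the grip held over the big bun (side px (267,135)); the force is 6.8 N, spring only so far. I ease onto the end stop.

Request:
play_rows(motion=[[-0.015,0,0,0,0,0,1],[-0.015,0,0,0,0,0,1],[0,0,0,0,0,0,1],[0,0,0,0,0,0,1],[0,0,0,0,0,0,1]])

```text
clock: 10.45
tcp_pos: [0.4744, 0.0695, 0.1748]
eef_rot: [-0.0, 1.0, -0.027, 0.004]
contact_force: [15.6, 1.0, -12.7]
opening: 0.0287
```

```bash
python3 m.py 7
```

```text
10.45 [0.47441313 0.06950971 0.17479159] [-1.29124343e-04  9.99629225e-01 -2.69978408e-02  3.53735740e-03] [ 15.55908718   1.01118516 -12.6626246 ] 0.028698227907720364
tcp stn 0.4702902329228077 0.09341580321813997
wrist bun 2291 [0.4703 0.0674 0.0306] stn 0.4663 0.0912
top sleeve y 0.0759 0.1124 mid 0.0943 slope 0.006 x range 0.68 0.8636
top bun 313 [0.4722 0.0689 0.029 ] stn 0.4681 0.0927
side sleeve y 0.074 0.1118 mid 0.0928 slope 0.0021 x range 0.68 0.8638
side bun 654 [0.4741 0.0697 0.0304] stn 0.47 0.0936
```

```bash
python3 -c "
from cell import *
s=observe();print(s['clock'],s['tcp_pos'],s['contact_force']);print(sign_off())"
```

```text
10.6 [0.47440225 0.06951385 0.17475727] [ 15.51136051   1.31882201 -12.78008508]
the job is handed in; nothing more can be done
None
```

The job is handed in at 10.6 s, with the sensor held over the middle of the large bun at the second stop.

**What I did:**
- I put the open jaws astride the grip and slid the carriage about 62 mm towards the station's -y, with the boom still pushed in.
- I then pinched the grip. The opening read 28.7 mm, which means the paddle was fully in.
- With the jaws pinched I nudged the carriage under 1 mm more, then pulled the boom straight out past the first stop to the second, about 170 mm. I finished pressing lightly on the end stop.

**Last checks:**
- **Force:** the pull read about 15.5 N along x, against about 7 N from the spring alone, so the boom was on its stop. There was also about 13 N vertically at the wrist, well under the limits.
- **Alignment:** in station axes, the gripper TCP was at (0.470, 0.093) m. The bun was at (0.468–0.470, 0.093–0.094) m by the top and side cameras.
- **Disagreements:** the wrist camera put the bun 2–4 mm away, at (0.466, 0.091) m, from a partly hidden view. The top camera put the sleeve about 1.5 mm to +y of the bun, and the side camera under 1 mm to -y.
- **Bystanders:** in the pictures taken at the end of the pull, the other buns and the bottle look unmoved. I did not re-measure their positions.

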